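Change the cups in a three-station soil mill

ROBOT

A 6-joint arm with a two-finger parallel gripper is mounted at the origin on a cart in front of the work surface, level with it; the furniture and walls round the work are solid. World frame = base frame: x ahead of the robot, y to its left, z up, the work surface at z = 0. Lengths are in mm, angles in degrees, forces in N, time in s.
With the tool pointing down it reaches from about 300 to 850 mm from the base axis. Payload 4.2 kg.
Tool frame: the origin (TCP) lies on the centre line of the jaws, within the pads' length; the fingertips stand 14 mm ahead of it and the grasp point (between the pads) lies 5 mm behind it; z points along the fingers, y is the line along which they close (so a half turn about z gives the same grasp; the last joint's range is limited). The gripper opens to 91 mm and grips with 3 to 60 N. Pads are 32 mm wide; open, the fingers measure 118 mm over their backs; the gripper's body (76 mm by 178 mm) begins 60 mm behind the grasp point.
Start: joints at [74.771, 18.312, 89.639, -0, 72.044, -1.146], TCP at [139.917, 557.732, 227.976] pointing down, gripper open.
Joint ranges: [-177.97, 177.97], [-48.28, 115.42], [12.27, 149.76], [-77.06, 257.06], [2.81, 150.46], [-146.56, 146.56]. Speed limits (degrees/s): [147.25, 147.25, 180, 180, 180, 180].

INTERFACE

Orientations are given as [roll, pitch, yaw] about the fixed x, y, z axes, in that order (R = Rz(yaw) Ry(pitch) Rx(roll)).
In Python, from workcell import env gives the robot as it stands.
- The arm moves only by the tool arm_command, never from a script. Its argument "motion" is a list of rows, each an object with "offset": the shift along the tool's x, y, z in m, a list of three; "spin": the turn about the tool's z in rad. In form: [{"offset": [tx, ty, tz], "spin": spin}, ...]. A call has 1 to 5 rows; each row shifts and turns the commanded pose from where the row before left it, along the tool's axes as they then stand; what a row does not reach is not made up. A row lasts 1/8 s, in which the tool goes at most 62.5 mm and 10.7 degrees, less where a joint would pass 70% of its speed; a pose out of reach is approached as far as the arm can. A call with a gripper value outside its range is refused whole. "jaw" is the finger opening in m, from 0 to 0.0912, set as the call begins (left out, the last holds). The fingers move at their own pace and stop on an object; "newtons" is the grip in N (left out, the last holds). Time passes only in rows, so rows that do not move let the fingers close. It gives the time, the measured TCP pose, the force, the opening and the grip force at its end, in the units of the state.
- env.state(): the state, without advancing time (a new reading comes with each control period).
- env.grab_frame(name): name is "side" or "top" or "wrist"; returns (picture, depth): 400x640x3 uint8, blue, green, red; 400x640 float32, mm along the optical axis (not along the pixel's ray), 0 where there is no reading.
- env.camera_model(name): a dict with "fx", "fy", "cx", "cy" (pixels), "k1" (the pictures are not rectified: a ray, as slopes to the right and down, at radius r is drawn at 1 + k1 r^2 times it, then the intrinsics apply), "eye" and "rotation" of the camera in the world; the wrist camera has in their place "hand_eye" (4x4, takes a point from camera to tool coordinates, whose origin is the TCP and whose axes are the flange's). Camera axes: x right, y down, z forward; pixel columns grow to the right and rows downward; lengths in mm; the calibration is good to about 2 mm. A picture is of the moment at which its call begins: read the wrist's pose just before it. camera_model takes no time and is no camera call.
- env.job_done(): hands the job in; it is judged then, once.
Trained networks look in the newest picture that a camera, given by its name, has taken for a name from the list of things; names that differ only in an ending like _2 or _b are one class to them, and where a whole thing is asked for, a point or a joint stands for the part that bears it (a point fixed in the world has none). Each returns a list of dicts, best first, with "score" (0 to 1); they miss things now and then, are a little off and sometimes report something else, mostly with a low value. They report only what shows in the picture. A call takes as long as a camera call.
- env.boxes_of(camera, target): "bbox" ([left, top, right, bottom] in pixels, round what is visible of it).
- env.pinpoint(camera, target): "location" ([column, row] in pixels: a listed point, or the origin of a listed thing).
The state is a dict: "time_s": time; "qpos": joint angles; "qvel": joint speeds; "effort": joint torques, N m; "ee_pos": TCP position; "ee_rot": TCP orientation; "force": force on the tool from outside, world axes, zero at the start; "torque": the same for the moment, N m; "gripper_width": finger opening in mm; "gripper_force": force on a finger pad.
Only numpy, scipy, OpenCV 4.12 (cv2) and the standard library are available. Lean on these libraries where they do the work, as an engineer would, in place of code of your own. Each camera call takes 0.05 s, during which the arm holds its last target. There are 200 camera calls.

TASK

Change the cups in the mill: loosen the clamp, draw the steel retainer right back, lift the finished cup off the mill and stand it in the steel tray, and put every fresh cup from the bench onto a spindle of its own, pressing and turning it until it drops fully home on its seat. Then push the retainer forward over the cups' flanges as far as it goes and tighten the clamp fully; leave the jar and the crucibles behind the cups where they are.

Things in the scene. Friction and masses are not known exactly. Their poses are not given: they have to be found in the camera images.
- mill: bench mill, a white housing 356 mm wide (its y) and 210 mm deep (its x) with a steel deck 50 mm above the bench, three spindles in a row along its front and two guides, 80 mm high, at its ends. Fixed to the bench. Origin at the centre of its underside, front to -x, y to its left, z up.
- spindle_1 (a point): centre of the left station's seat, on its shaft's axis, 53 mm above the bench: where a cup's origin lies when it is home; axes as the mill's. The shaft has four ribs in a cross (48 mm tip to tip, 6 mm wide, tops 9 mm above the seat) and a tapered middle pilot 19 mm across, 21 mm high. The cross stands at any angle, different at each station, not given here.
- spindle_2 (a point): centre of the middle station's seat, on its shaft's axis, 53 mm above the bench: where a cup's origin lies when it is home; axes as the mill's. In each cup's underside a 22 mm round bore takes the pilot, and four claws round it, midway between the cup's x and y axes, fall between the ribs. So a cup drops only when its handle stands along a rib (every 90 degrees, +-5); else the claws rest on the ribs, underside 9 mm above the seat.
- spindle_3 (a point): centre of the right station's seat, on its shaft's axis, 53 mm above the bench: where a cup's origin lies when it is home; axes as the mill's. Stations are 94 mm apart and alike; any cup fits any of them. The shafts are geared and give only above 1 N m. The angle of a cross can be felt or seen.
- retainer (a joint): travel of the sliding retainer (a steel comb plate 6 mm thick, underside 64 mm above the bench): 0 m drawn right back (clear of the seats), 0.070 m pushed right forward (to the mill's -x, its fingers over both sides of each flange, 3 mm above a flange that is home; a cup not home blocks it). Slides at about 2 N when unclamped.
- retainer_knob (a point): middle of the round black knob (26 mm across, from 110 to 145 mm above the bench, on a 14 mm stem) that stands on the retainer, by which it is moved; this point is 127 mm above the bench; axes as the mill's.
- clamp (a joint): turn of the clamp knob, rad: 0 loose, 1.6 tight against its stop; grows as the knob is turned clockwise seen from above. It grips the retainer from about 1.0 on and is stiff to turn there (0.12 N m loose, about 0.2 N m at the stop).
- clamp_grip (a point): middle of the clamp knob's black wing grip (52 mm long, 13 mm wide, from 102 to 132 mm above the bench), on its axis, 120 mm above the bench, above the right-hand guide; z up, x along the wing and turning with it.
- cup_1: fresh milling cup, filled and closed, steel, 0.28 to 0.42 kg; some starts lack one of three. Origin at the centre of its underside, z up, x along its handle. Bottom flange 76 mm across, 8 mm thick; body 54 mm across; lid 59 mm across, its top 68 mm above the underside, with a straight black fin handle 46 mm long (along x), 12 mm wide, 28 mm high, to be gripped across.
- cup_2: fresh milling cup, filled and closed, steel, 0.28 to 0.42 kg; some starts lack one of three. Origin at the centre of its underside, z up, x along its handle. Bottom flange 76 mm across, 8 mm thick; body 54 mm across; lid 59 mm across, its top 68 mm above the underside, with a straight black fin handle 46 mm long (along x), 12 mm wide, 28 mm high, to be gripped across.
- cup_3: fresh milling cup, filled and closed, steel, 0.28 to 0.42 kg; some starts lack one of three. Origin at the centre of its underside, z up, x along its handle. Bottom flange 76 mm across, 8 mm thick; body 54 mm across; lid 59 mm across, its top 68 mm above the underside, with a straight black fin handle 46 mm long (along x), 12 mm wide, 28 mm high, to be gripped across.
- milled_cup: the finished cup, just like the others; at the start it stands home on the middle station, under the retainer's fingers, its handle along the mill's x. Lift it straight up (21 mm to clear the pilot).
- tray: shallow steel tray for finished cups, 130 mm (its x) by 120 mm (its y), rim 16 mm high, inner floor 3 mm above the bench and flat; stays put. Origin at the centre of its underside.
- sample_jar_1: jar of soil with a screw cap, 45 mm wide, 63 mm high, origin under its centre; a bystander
- crucible_1: white porcelain crucible, 44 mm wide, 36 mm high, origin under its centre; a bystander
- crucible_2: white porcelain crucible, 44 mm wide, 36 mm high, origin under its centre; a bystander

How it is judged:
By the outcome, as a careful person would: the job done as asked, in the order asked, and still so for the second after the job is handed in, with the robot touching nothing.
Of cup_1, cup_2, cup_3 only 2 to 3 are there at a start; the rules pass over those that are not, and their reading is None.
At some moment in a run one of cup_1, cup_2, cup_3 may be knocked a few centimetres aside while the robot is not near it.
It also fails if it takes over 210 s, if anything falls off the work surface, if the arm or the gripper's body presses on something with over 40 N, if the wrist force passes 120 N, or if a joint passes its speed limit or range.

## Working session

There is one attempt and no reset: what is moved stays moved. The work goes in short steps, Python scripts to look and compute and a tool call to move; the robot and the scene stay as the last step left them, time stands still between calls to the robot, and variables do not carry over. Pictures are saved under pics/ and viewed, at most 14 in all, crops included, and the job is handed in when it is done.

Besides the shell and the picture viewer there is one more tool, called after "Emit:" as name(argument=value, ...), one argument or row to a line, values as JSON. arm_command: Moves the arm, as the interface text tells. Its arguments: {"type":"object","properties":{"motion":{"type":"array"},"jaw":{"type":"number"},"newtons":{"type":"number"}},"required":["motion"]}

```bash
ls; mkdir -p pics; cat > h.py <<'E'
import numpy as np, cv2
from scipy.spatial.transform import Rotation as Ro
from workcell import env
def cam(name):
    m=env.camera_model(name)
    if name=="wrist":
        s=env.state(); T=np.eye(4); T[:3,:3]=Ro.from_euler('xyz',s["ee_rot"],degrees=True).as_matrix(); T[:3,3]=s["ee_pos"]
        T=T@np.array(m["hand_eye"]); return m,T[:3,:3],T[:3,3]
    return m,np.array(m["rotation"]),np.array(m["eye"])
def ray(c,px):
    m,R,e=c
    K=np.array([[m["fx"],0,m["cx"]],[0,m["fy"],m["cy"]],[0,0,1]],float)
    p=cv2.undistortPoints(np.array([[px]],float),K,np.array([m["k1"],0,0,0],float))[0,0]
    return e,R@np.array([p[0],p[1],1])
def at_z(c,px,z):
    e,d=ray(c,px); return e+d*(z-e[2])/d[2]
def proj(c,P):
    m,R,e=c; q=R.T@(np.array(P,float)-e); u=q[:2]/q[2]; u=u*(1+m["k1"]*(u@u))
    return np.array([m["fx"]*u[0]+m["cx"],m["fy"]*u[1]+m["cy"]])
def cloud(c,D):
    m,R,e=c; h,w=D.shape; v,u=np.mgrid[:h,:w]
    K=np.array([[m["fx"],0,m["cx"]],[0,m["fy"],m["cy"]],[0,0,1]],float)
    p=cv2.undistortPoints(np.stack([u,v],-1).reshape(-1,1,2).astype(float),K,np.array([m["k1"],0,0,0],float))[:,0]
    d=np.c_[p,np.ones(len(p))]*D.reshape(-1,1)
    return (d@R.T+e).reshape(h,w,3)
E
python3 - <<'E'
from h import *
print(env.state())
for n in("top","side"):
    c=cam(n); im,D=env.grab_frame(n); cv2.imwrite(f"pics/{n}0.png",im); np.save(f"{n}0.npy",D)
    print(n,c)
    for t,z in(("mill",0),("retainer_knob",127),("clamp_grip",120),("spindle_1",53),("milled_cup",53),("cup_1",0),("tray",0)):
        for r in env.pinpoint(n,t)[:5]: print(t,round(r["score"],2),np.round(r["location"]),np.round(at_z(c,r["location"],z)))
print(env.state()["time_s"])
E
```

```text
pics
{'time_s': 0.0, 'qpos': array([ 7.47716440e+01,  1.83517127e+01,  8.97083296e+01, -5.95431093e-04,
        7.20422378e+01, -1.14256884e+00]), 'qvel': array([-0.02032566, -0.05851627, -0.01513514,  0.05718364,  0.05153152,
        0.01632411]), 'effort': array([ 2.91235992e-04, -4.12468386e+01, -2.31980610e+01,  7.26551330e-02,
        4.56508552e-02, -1.38732939e-04]), 'ee_pos': array([139.7817392 , 557.24737214, 227.10649946]), 'ee_rot': array([-1.79897729e+02, -1.47350952e-03,  1.65914396e+02]), 'force': array([-0.08739925, -0.42110821,  0.20048622]), 'torque': array([-0.03548617, -0.04422438, -0.00991161]), 'gripper_force': 0.0, 'gripper_width': 91.21743991471023}
top ({'fx': 459.9547087722822, 'fy': 459.9547087722822, 'cx': 327.1078476458789, 'cy': 198.9447468656238, 'k1': -0.12017890561190893, 'eye': array([ 533.72195726,  -31.5659964 , 1426.12087923]), 'rotation': array([-177.51168691,    0.59251859,  -91.08124975])}, array([-177.51168691,    0.59251859,  -91.08124975]), array([ 533.72195726,  -31.5659964 , 1426.12087923]))Traceback (most recent call last):
  File "<stdin>", line 7, in <module>
  File "h.py", line 16, in at_z
    e,d=ray(c,px); return e+d*(z-e[2])/d[2]
                                       ~^^^
IndexError: invalid index to scalar variable.
```

View pics/top0.png

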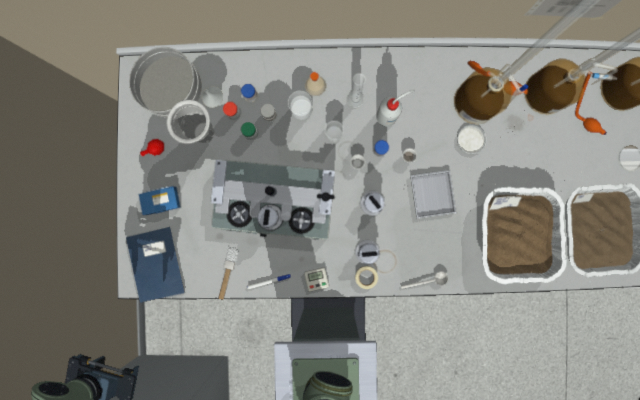

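The top view shows the mill at about (272,200), the finished cup at (269,215), two fresh cups at (373,203) and (368,252), and the tray at (432,193). The jar and the crucibles are at about (381,148), (357,160) and (409,154). The camera rotation is given as rpy, so I'm fixing the helper.

```bash
sed -i 's/return m,np.array(m\["rotation"\]),/return m,Ro.from_euler("xyz",m["rotation"],degrees=True).as_matrix(),/' h.py
python3 - <<'E'
from h import *
print(env.camera_model("wrist"))
for n in("top","side"):
    c=cam(n); im,D=env.grab_frame(n); cv2.imwrite(f"pics/{n}1.png",im); np.save(f"{n}1.npy",D)
    print(n,c[2])
    for t,z in(("mill",0),("retainer_knob",127),("clamp_grip",120),("spindle_1",53),("milled_cup",53),("cup_1",0),("tray",0)):
        for r in env.pinpoint(n,t)[:4]: print(t,round(r["score"],2),np.round(r["location"]),np.round(at_z(c,r["location"],z)))
print(env.state()["time_s"])
im=cv2.imread("pics/top1.png")[130:280,190:480]
cv2.imwrite("pics/topc.png",cv2.resize(im,None,fx=2.7,fy=2.7,interpolation=cv2.INTER_CUBIC))
E
```

```text
{'fx': 277.62174006847874, 'fy': 277.62174006847874, 'cx': 321.20118656407345, 'cy': 198.10500155169464, 'k1': -0.035189034783473405, 'hand_eye': array([[-1.28894809e-03, -9.68918000e-01, -2.47378755e-01,
         7.02622852e+01],
       [ 9.99998087e-01, -1.61285748e-03,  1.10672809e-03,
        -4.97052183e-01],
       [-1.47131544e-03, -2.47376855e-01,  9.68918225e-01,
        -1.56239793e+02],
       [ 0.00000000e+00,  0.00000000e+00,  0.00000000e+00,
         1.00000000e+00]])}
top [ 533.72195726  -31.5659964  1426.12087923]
mill 0.97 [273. 199.] [599. 151.   0.]
retainer_knob 0.76 [272. 189.] [622. 137. 127.]
clamp_grip 0.42 [326. 194.] [605. -16. 120.]
spindle_1 0.85 [269. 215.] [548. 157.  53.]
spindle_1 0.77 [239. 215.] [550. 246.  53.]
spindle_1 0.71 [299. 218.] [537.  66.  53.]
milled_cup 0.78 [273. 217.] [542. 145.  53.]
cup_1 0.81 [361. 251.] [ 432. -120.    0.]
cup_1 0.61 [368. 203.] [ 580. -144.    0.]
tray 0.93 [432. 194.] [ 604. -345.    0.]
side [ 211.69960373 -733.85173393  523.59383378]
mill 0.87 [294. 186.] [618. 170.   0.]
mill 0.52 [277. 191.] [564. 167.   0.]
retainer_knob 0.79 [295. 147.] [613. 141. 127.]
retainer_knob 0.68 [412. 235.] [ 617. -314.  127.]
clamp_grip 0.6 [318. 175.] [595. -16. 120.]
spindle_1 0.96 [278. 193.] [527.  63.  53.]
spindle_1 0.76 [264. 165.] [556. 234.  53.]
spindle_1 0.59 [273. 176.] [553. 156.  53.]
milled_cup 0.81 [270. 177.] [542. 153.  53.]
cup_1 0.8 [277. 268.] [ 434. -137.    0.]
cup_1 0.79 [341. 247.] [ 584. -140.    0.]
tray 0.8 [411. 302.] [ 608. -345.    0.]
0.9
```

View pics/topc.png

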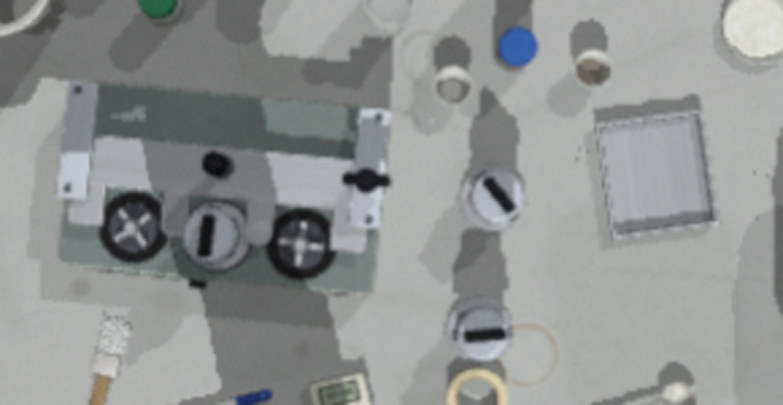

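View pics/side1.png

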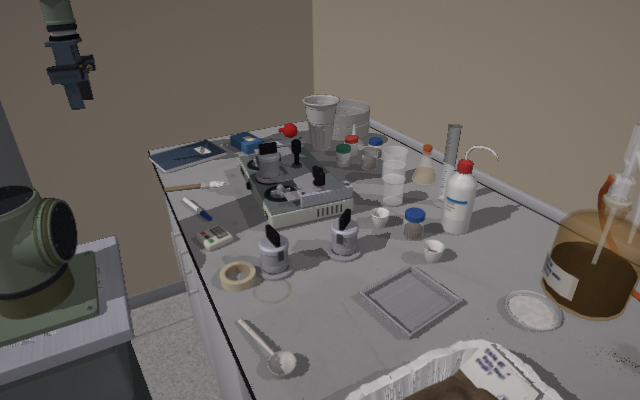

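The side view shows an empty station at each end of the mill, (278,193) and (264,165). The two cups are at (274,255) and (343,237), and the tray is at (411,300). I'm adding a planner and will go look from the wrist.

```bash
cat >> h.py <<'E'
def plan(pos,yaw,step=55,rot=0.17,start=None):
    """rows (m, rad) from measured (or given) pose to world pos/yaw, tool down"""
    s=env.state()
    p,y=start if start is not None else (s["ee_pos"],s["ee_rot"][2])
    p=np.array(p,float); pos=np.array(pos,float); dy=(yaw-y+180)%360-180
    n=max(1,int(np.ceil(np.linalg.norm(pos-p)/step)),int(np.ceil(np.radians(abs(dy))/rot)))
    for i in range(n):
        R=(Ro.from_euler('z',y+dy*i/n,degrees=True)*Ro.from_euler('x',180,degrees=True)).as_matrix()
        o=R.T@(pos-p)/n/1000
        print(i,np.round(o,4).tolist(),round(float(-np.radians(dy)/n),4))
    return pos,yaw
E
python3 - <<'E'
from h import *
plan([560,60,310],90)
E
```

```text
0 [-0.044, -0.0317, -0.0068] 0.1104
1 [-0.0473, -0.0267, -0.0068] 0.1104
2 [-0.0499, -0.0213, -0.0068] 0.1104
3 [-0.052, -0.0157, -0.0068] 0.1104
4 [-0.0534, -0.0098, -0.0068] 0.1104
5 [-0.0541, -0.0039, -0.0068] 0.1104
6 [-0.0542, 0.0021, -0.0068] 0.1104
7 [-0.0537, 0.0081, -0.0068] 0.1104
8 [-0.0525, 0.0139, -0.0068] 0.1104
9 [-0.0506, 0.0196, -0.0068] 0.1104
10 [-0.0481, 0.0251, -0.0068] 0.1104
11 [-0.0451, 0.0302, -0.0068] 0.1104
```

Emit:
arm_command(
  motion=[
    {"offset":[-0.044,-0.032,-0.007],"spin":0.11},
    {"offset":[-0.047,-0.027,-0.007],"spin":0.11},
    {"offset":[-0.05,-0.021,-0.007],"spin":0.11},
    {"offset":[-0.052,-0.016,-0.007],"spin":0.11},
  ],
)

```text
time_s: 1.4
ee_pos: [280.5, 390.1, 256.3]
ee_rot: [180.0, 0.0, 140.5]
force: [1.6, -0.4, -0.5]
gripper_width: 91.3
gripper_force: 0.0
```

Emit:
arm_command(
  motion=[
    {"offset":[-0.053,-0.01,-0.007],"spin":0.11},
    {"offset":[-0.054,-0.004,-0.007],"spin":0.11},
    {"offset":[-0.054,0.002,-0.007],"spin":0.11},
    {"offset":[-0.054,0.008,-0.007],"spin":0.11},
  ],
)

```text
time_s: 1.9
ee_pos: [420.3, 224.3, 284.4]
ee_rot: [179.9, -0.0, 115.3]
force: [0.6, 0.7, 0.4]
gripper_width: 90.9
gripper_force: 0.0
```

Emit:
arm_command(
  motion=[
    {"offset":[-0.052,0.014,-0.007],"spin":0.11},
    {"offset":[-0.051,0.02,-0.007],"spin":0.11},
    {"offset":[-0.048,0.025,-0.007],"spin":0.11},
    {"offset":[-0.045,0.03,-0.007],"spin":0.11},
    {"offset":[0,0,0],"spin":0},
  ],
)

```text
time_s: 2.52
ee_pos: [562.1, 58.1, 311.7]
ee_rot: [179.9, 0.0, 90.0]
force: [-0.9, 0.6, 0.2]
gripper_width: 91.4
gripper_force: 0.0
```

```bash
python3 - <<'E'
from h import *
s=env.state(); print(s["ee_pos"],s["ee_rot"],s["time_s"],np.abs(s["qvel"]).max())
n="wrist"
c=cam(n); im,D=env.grab_frame(n); cv2.imwrite("pics/w1.png",im); np.savez("w1.npz",D=D,R=c[1],e=c[2])
for t,z in(("mill",0),("retainer_knob",127),("clamp_grip",120),("spindle_1",53),("milled_cup",53),("cup_1",0),("tray",0)):
    for r in env.pinpoint(n,t)[:4]:
        if r["score"]>.4: print(t,round(r["score"],2),np.round(r["location"]),np.round(at_z(c,r["location"],z),1))
E
```

```text
[562.12488585  58.0660928  311.73363471] [1.79946854e+02 3.39890282e-02 9.00244906e+01] 2.525 3.1584042200494244
mill 0.61 [344. 114.] [598.2 148.1   0. ]
retainer_knob 0.56 [369. 112.] [618.  145.9 127. ]
clamp_grip 0.59 [348. 239.] [597.8 -18.1 120. ]
spindle_1 0.93 [301. 174.] [531.1  59.4  53. ]
spindle_1 0.92 [315.  36.] [553.3 249.2  53. ]
milled_cup 0.75 [308. 108.] [543.2 154.   53. ]
cup_1 0.68 [250. 272.] [ 427.2 -135.4   -0. ]
cup_1 0.67 [332. 280.] [ 581.7 -151.1    0. ]
```

View pics/w1.png

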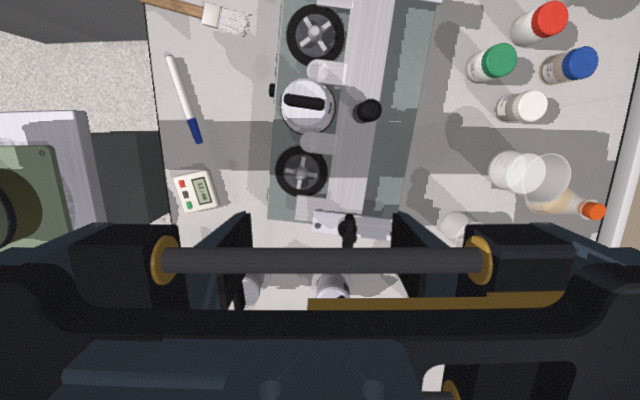

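The wrist view shows the right spindle at (302,171), the left at (316,36), the finished cup at (307,106), the retainer knob at (369,111) and the clamp wing at (347,232). I'll refine these with the depth image.

```bash
python3 - <<'E'
from h import *
z=np.load("w1.npz"); c=(env.camera_model("wrist"),z["R"],z["e"]); P=cloud(c,z["D"]); im=cv2.imread("pics/w1.png"); g=im.max(2)
def blob(xy,r,lo,hi,dark=None,name=""):
    m=(np.hypot(P[...,0]-xy[0],P[...,1]-xy[1])<r)&(P[...,2]>lo)&(P[...,2]<hi)
    if dark: m&=g<dark
    q=P[m]
    if len(q)<5: print(name,len(q)); return
    (cx,cy),(w,h),a=cv2.minAreaRect(q[:,:2].astype(np.float32))
    u=np.linalg.svd(q[:,:2]-q[:,:2].mean(0),full_matrices=False)[2][0]
    print(name,len(q),"rect",np.round([cx,cy,w,h,a],1),"mean",np.round(q.mean(0),1),"axis",round(np.degrees(np.arctan2(u[1],u[0])),1),"zmax",round(q[:,2].max(),1))
blob((598,-18),45,122,140,None,"clamp")
blob((618,146),30,135,155,None,"knob")
blob((543,154),40,135,160,None,"milled fin")
for n,s in(("S3",(531,59.4)),("S1",(553.3,249.2))):
    blob(s,30,66,80,None,n+" pilot")
    m=(np.hypot(P[...,0]-s[0],P[...,1]-s[1])<30)
    q=P[m]; gg=g[m]
    print(n,np.percentile(q[:,2],[2,10,50,90,98]).round(1))
    # rib angle: brightness & height as function of angle on radius 14..22
    th=np.degrees(np.arctan2(q[:,1]-s[1],q[:,0]-s[0])); r=np.hypot(q[:,0]-s[0],q[:,1]-s[1])
    for lab,v in(("bright",gg.astype(float)),("z",q[:,2])):
        k=(r>13)&(r<22); w=v[k]-v[k].mean(); ph=np.sum(w*np.exp(4j*np.radians(th[k])))
        print(lab,"rib angle mod90",round(np.degrees(np.angle(ph))/4,1),round(abs(ph)/np.abs(w).sum(),2))
E
```

```text
clamp 348 rect [597.6  -7.   19.3  41.    6.6] mean [598.1  -5.7 130.7] axis -94.6 zmax 134.3
knob 399 rect [6.174e+02 1.467e+02 2.380e+01 2.400e+01 2.000e-01] mean [616.5 146.8 143.1] axis -72.9 zmax 146.4
milled fin 480 rect [542.6 155.9  12.3  45.4  81.2] mean [542.7 155.4 147.3] axis -8.8 zmax 150.3
S3 pilot 128 rect [532.   50.1  41.1  17.5  89. ] mean [531.9  62.1  71.4] axis -95.1 zmax 75.3
S3 [ 52.7 330.  416.3 426.9 427.8]
bright rib angle mod90 -0.2 0.31
z rib angle mod90 -3.5 0.27
S1 pilot 177 rect [553.7 249.   17.6  18.4  85.8] mean [553.8 247.9  71.7] axis -1.6 zmax 75.8
S1 [51.2 51.9 53.3 68.1 74. ]
bright rib angle mod90 34.5 0.6
z rib angle mod90 34.7 0.6
```

```bash
python3 - <<'E'
from h import *
z=np.load("w1.npz"); c=(env.camera_model("wrist"),z["R"],z["e"]); P=cloud(c,z["D"]); g=cv2.imread("pics/w1.png").max(2)
s=(532,61)
m=(np.hypot(P[...,0]-s[0],P[...,1]-s[1])<30)&(P[...,2]<90)&(P[...,2]>45); q=P[m]; gg=g[m]
print(len(q),q[q[:,2]>66][:,:2].mean(0))
th=np.degrees(np.arctan2(q[:,1]-s[1],q[:,0]-s[0])); r=np.hypot(q[:,0]-s[0],q[:,1]-s[1])
for v in(gg.astype(float),q[:,2]):
    k=(r>13)&(r<22); w=v[k]-v[k].mean(); ph=np.sum(w*np.exp(4j*np.radians(th[k])))
    print("rib",round(np.degrees(np.angle(ph))/4,1),round(abs(ph)/np.abs(w).sum(),2))
plan([598,-16,200],90)
E
```

```text
1225 [532.01736964  62.85410718]
rib -12.8 0.54
rib -9.7 0.6
0 [-0.026, 0.0127, 0.0374] 0.0022
1 [-0.0259, 0.0127, 0.0374] 0.0022
2 [-0.0259, 0.0128, 0.0374] 0.0022
```

Emit:
arm_command(
  motion=[
    {"offset":[-0.037,0.018,0.055],"spin":0},
    {"offset":[-0.037,0.018,0.055],"spin":0},
    {"offset":[0,0,0],"spin":0},
  ],
)

```text
time_s: 3.3
ee_pos: [591.1, -7.6, 207.5]
ee_rot: [-179.5, -0.0, 90.2]
force: [-0.0, 0.1, 0.1]
gripper_width: 91.2
gripper_force: 0.0
```

```bash
python3 - <<'E'
from h import *
n="wrist"
c=cam(n); im,D=env.grab_frame(n); cv2.imwrite("pics/w2.png",im)
print(env.state()["ee_pos"])
P=cloud(c,D); g=im.max(2)
m=(np.hypot(P[...,0]-598,P[...,1]+14)<45)&(P[...,2]>122)&(P[...,2]<136)
q=P[m]; k=cv2.minAreaRect(q[:,:2].astype(np.float32)); u=np.linalg.svd(q[:,:2]-q[:,:2].mean(0),full_matrices=False)[2][0]
print(len(q),k,q.mean(0),np.degrees(np.arctan2(u[1],u[0])))
for r in env.pinpoint(n,"clamp_grip")[:2]: print(r,at_z(c,r["location"],120))
E
```

```text
[592.33364371  -6.47222688 210.28707417]
892 ((598.1687622070312, -12.010913848876953), (19.37167739868164, 51.15739440917969), 5.110039234161377) [598.0705132  -10.00828337 130.8209981 ] -94.53544857352887
{'location': [330.6, 212.5], 'score': 0.81} [598.04969317 -13.86153982 120.        ]
```

View pics/w2.png

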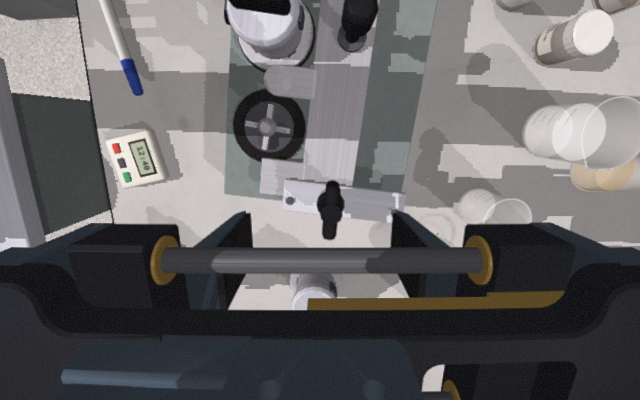

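The clamp wing is at (330,208), between the jaws and along the mill's y. I'll grip it.

Emit:
arm_command(
  motion=[
    {"offset":[-0.003,0.003,0.04],"spin":0.05},
    {"offset":[-0.003,0.003,0.04],"spin":0.04},
    {"offset":[0,0,0.012],"spin":0},
    {"offset":[0,0,0],"spin":0},
  ],
  jaw=0.06,
)

```text
time_s: 3.9
ee_pos: [599.6, -11.7, 121.0]
ee_rot: [179.9, -0.0, 85.2]
force: [0.5, 0.4, 1.6]
gripper_width: 59.7
gripper_force: 0.0
```

Emit:
arm_command(
  motion=[
    {"offset":[0,0,0],"spin":0},
    {"offset":[0,0,0],"spin":0},
    {"offset":[0,0,0],"spin":0},
    {"offset":[0,0,0],"spin":0},
  ],
  jaw=0.0,
  newtons=35,
)

```text
time_s: 4.4
ee_pos: [599.2, -12.6, 120.2]
ee_rot: [180.0, -0.0, 85.1]
force: [-0.0, 0.2, -0.4]
gripper_width: 22.8
gripper_force: 0.0
```

Emit:
arm_command(
  motion=[
    {"offset":[0,0,0],"spin":0},
    {"offset":[0,0,0],"spin":0},
    {"offset":[0,0,0],"spin":0},
  ],
)

```text
time_s: 4.78
ee_pos: [598.9, -12.5, 119.9]
ee_rot: [-180.0, 0.0, 85.1]
force: [-1.3, -0.3, 1.8]
gripper_width: 12.5
gripper_force: 35.0
```

Emit:
arm_command(
  motion=[
    {"offset":[0,0,0],"spin":-0.15},
    {"offset":[0,0,0],"spin":-0.15},
    {"offset":[0,0,0],"spin":-0.15},
    {"offset":[0,0,0],"spin":-0.15},
    {"offset":[0,0,0],"spin":-0.15},
  ],
)

```text
time_s: 5.4
ee_pos: [599.2, -12.4, 119.9]
ee_rot: [180.0, -0.0, 128.3]
force: [-0.2, 0.4, 0.0]
gripper_width: 13.0
gripper_force: 35.0
```

Emit:
arm_command(
  motion=[
    {"offset":[0,0,0],"spin":-0.15},
    {"offset":[0,0,0],"spin":-0.15},
    {"offset":[0,0,0],"spin":-0.15},
    {"offset":[0,0,0],"spin":-0.15},
    {"offset":[0,0,0],"spin":-0.15},
  ],
)

```text
time_s: 6.02
ee_pos: [599.4, -12.1, 119.9]
ee_rot: [179.9, 0.0, 171.3]
force: [-0.3, 1.5, 0.6]
gripper_width: 12.8
gripper_force: 35.0
```

Emit:
arm_command(
  motion=[
    {"offset":[0,0,0],"spin":-0.1},
    {"offset":[0,0,0],"spin":0},
  ],
)

```text
time_s: 6.28
ee_pos: [599.6, -12.1, 119.9]
ee_rot: [179.9, 0.1, 176.5]
force: [1.3, 2.4, 0.6]
gripper_width: 13.9
gripper_force: 36.2
```

```bash
python3 - <<'E'
from h import *
s=env.state(); print(s["ee_pos"],s["ee_rot"],s["force"],s["torque"],s["gripper_width"],s["qpos"])
E
```

```text
[599.57267883 -12.09501386 119.91309018] [1.79894702e+02 6.18383607e-02 1.76519133e+02] [1.33754006 2.41028459 0.55559435] [ 0.24410412 -0.13233103 -1.2535003 ] 13.8654945371536 [ -2.31025158  25.30545078  95.25758436   0.12087461  59.37304408
 -88.89096292]
```

Emit:
arm_command(
  motion=[
    {"offset":[0,0,0],"spin":0.04},
    {"offset":[0,0,0],"spin":0},
    {"offset":[0,0,0],"spin":0},
    {"offset":[0,0,-0.03],"spin":0},
    {"offset":[0,0,-0.04],"spin":0},
  ],
  jaw=0.05,
)

```text
time_s: 6.9
ee_pos: [598.3, -12.5, 189.5]
ee_rot: [-180.0, -0.2, 174.5]
force: [0.7, -0.4, 0.7]
gripper_width: 50.3
gripper_force: 0.0
```

```bash
python3 - <<'E'
from h import *
print(env.state()["ee_pos"],env.state()["ee_rot"])
plan([617,146.8,190],173.4)
E
```

```text
[598.30064431 -12.5448262  189.49668805] [-1.79981587e+02 -1.73195368e-01  1.74536600e+02]
0 [-0.0011, 0.0535, -0.0002] 0.0066
1 [-0.0008, 0.0535, -0.0002] 0.0066
2 [-0.0004, 0.0535, -0.0002] 0.0066
```

Emit:
arm_command(
  motion=[
    {"offset":[-0.001,0.0535,0],"spin":0.007},
    {"offset":[-0.001,0.0535,0],"spin":0.007},
    {"offset":[0,0.0535,0],"spin":0.007},
    {"offset":[0,0,0.035],"spin":0},
    {"offset":[0,0,0.03],"spin":0},
  ],
)

```text
time_s: 7.52
ee_pos: [617.3, 147.9, 123.9]
ee_rot: [-180.0, 0.0, 173.4]
force: [-0.5, -0.8, 0.1]
gripper_width: 50.0
gripper_force: 0.0
```

Emit:
arm_command(
  motion=[
    {"offset":[0,0,0],"spin":0},
    {"offset":[0,0,0],"spin":0},
    {"offset":[0,0,0],"spin":0},
    {"offset":[0,0,0],"spin":0},
  ],
  jaw=0.0,
  newtons=30,
)

```text
time_s: 8.02
ee_pos: [618.6, 146.8, 126.6]
ee_rot: [179.9, 0.2, 173.3]
force: [0.2, -0.9, 2.8]
gripper_width: 25.5
gripper_force: 30.0
```

Emit:
arm_command(
  motion=[
    {"offset":[-0.018,0,0],"spin":0},
    {"offset":[-0.018,0,0],"spin":0},
    {"offset":[-0.018,0,0],"spin":0},
    {"offset":[-0.016,0,0],"spin":0},
    {"offset":[0,0,0],"spin":0},
  ],
)

```text
time_s: 8.65
ee_pos: [682.1, 139.3, 126.0]
ee_rot: [-180.0, -0.7, 173.3]
force: [-13.9, 1.1, 11.5]
gripper_width: 25.5
gripper_force: 30.0
```

Emit:
arm_command(
  motion=[
    {"offset":[-0.003,0,0],"spin":0},
    {"offset":[0,0,0],"spin":0},
    {"offset":[0,0,0],"spin":0},
  ],
)

```text
time_s: 9.02
ee_pos: [682.1, 139.4, 126.0]
ee_rot: [-179.9, -1.0, 173.3]
force: [-19.6, 0.7, 12.7]
gripper_width: 25.3
gripper_force: 30.0
```

Emit:
arm_command(
  motion=[
    {"offset":[0.004,0,0],"spin":0},
    {"offset":[0,0,0],"spin":0},
    {"offset":[0,0,-0.03],"spin":0},
    {"offset":[0,0,-0.06],"spin":0},
    {"offset":[0,0,-0.06],"spin":0},
  ],
  jaw=0.06,
)

```text
time_s: 9.65
ee_pos: [686.4, 138.6, 276.2]
ee_rot: [-180.0, 0.0, 173.3]
force: [0.4, 0.3, 0.7]
gripper_width: 59.9
gripper_force: 0.0
```

Emit:
arm_command(
  motion=[
    {"offset":[0.05,0,-0.03],"spin":0},
    {"offset":[0.05,0,-0.03],"spin":0},
    {"offset":[0,0,0],"spin":0},
  ],
)

```text
time_s: 10.02
ee_pos: [585.8, 151.0, 339.4]
ee_rot: [179.8, 0.4, 173.4]
force: [1.1, -0.3, 0.8]
gripper_width: 60.1
gripper_force: 0.0
```

```bash
python3 - <<'E'
from h import *
n="wrist"; s=env.state(); print(s["ee_pos"],s["ee_rot"])
c=cam(n); im,D=env.grab_frame(n); cv2.imwrite("pics/w3.png",im); np.savez("w3.npz",D=D,R=c[1],e=c[2])
P=cloud(c,D)
def blob(xy,r,lo,hi,name):
    q=P[(np.hypot(P[...,0]-xy[0],P[...,1]-xy[1])<r)&(P[...,2]>lo)&(P[...,2]<hi)]
    u=np.linalg.svd(q[:,:2]-q[:,:2].mean(0),full_matrices=False)[2][0]
    print(name,len(q),np.round(np.r_[sum(map(list,cv2.minAreaRect(q[:,:2].astype(np.float32))[:2]),[]),q.mean(0)],1),round(np.degrees(np.arctan2(u[1],u[0])),1))
blob((683,139),30,135,155,"knob"); blob((543,155),40,135,160,"fin"); blob((598,-12),45,122,140,"clamp")
for s0 in((532,61),(554,249)):
    q=P[(np.hypot(P[...,0]-s0[0],P[...,1]-s0[1])<15)&(P[...,2]>66)&(P[...,2]<80)]; s=q[:,:2].mean(0)
    q=P[(np.hypot(P[...,0]-s[0],P[...,1]-s[1])<30)&(P[...,2]>45)&(P[...,2]<90)]
    th=np.arctan2(q[:,1]-s[1],q[:,0]-s[0]); r=np.hypot(q[:,0]-s[0],q[:,1]-s[1]); k=(r>13)&(r<22); w=q[k,2]-q[k,2].mean(); ph=np.sum(w*np.exp(4j*th[k])); print("S",s.round(1),"rib",np.degrees(np.angle(ph))/4,abs(ph)/abs(w).sum())
E
```

```text
[585.77495514 151.04402097 339.40226683] [179.83366243   0.40904397 173.37201206]
knob 126 [672.1 140.5  23.8  10.3 671.8 140.8 141.6] -95.9
fin 344 [542.4 156.2  12.   44.4 542.3 156.2 147.7] -8.7
clamp 384 [597.3 -11.   18.4  49.  596.7  -9.6 130.1] -6.9
S [531.5  63.6] rib -10.02129003646959 0.604237182788525
S [553.4 248.3] rib 35.242327862079875 0.5869942632552407
```

View pics/w3.png

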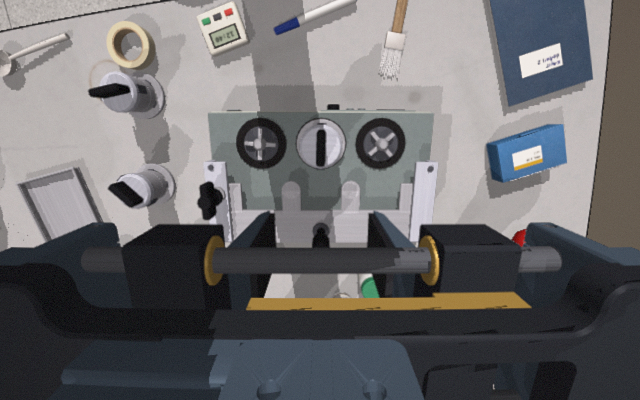

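The retainer's fingers, at about row 190, are clear of the cups. The ribs on both empty spindles show clearly, at (261,143) and (381,143). Next I'll lift the finished cup off.

Emit:
arm_command(
  motion=[
    {"offset":[0.022,0,0.05],"spin":0.01},
    {"offset":[0.022,0,0.05],"spin":0.01},
    {"offset":[0,0,0.05],"spin":0},
    {"offset":[0,0,0.04],"spin":0},
    {"offset":[0,0,0],"spin":0},
  ],
  jaw=0.04,
)

```text
time_s: 10.7
ee_pos: [541.5, 155.0, 140.5]
ee_rot: [-179.8, -0.5, 172.1]
force: [-0.2, 0.4, 1.0]
gripper_width: 40.1
gripper_force: 0.0
```

```bash
python3 - <<'E'
from h import *
print(env.state()["ee_pos"],env.state()["ee_rot"],env.state()["gripper_width"])
plan([542.4,156,138],172.3)
E
```

```text
[541.49367423 154.95219049 140.49272185] [-179.79138362   -0.4775557   172.13333223] 40.062224537236816
0 [-0.0008, 0.0012, 0.0025] -0.0029
```

Emit:
arm_command(
  motion=[
    {"offset":[-0.001,0.001,0.002],"spin":0},
    {"offset":[0,0,0],"spin":0},
    {"offset":[0,0,0],"spin":0},
    {"offset":[0,0,0],"spin":0},
    {"offset":[0,0,0],"spin":0},
  ],
  jaw=0.0,
  newtons=45,
)

```text
time_s: 11.32
ee_pos: [544.9, 156.6, 144.0]
ee_rot: [180.0, 0.1, 172.2]
force: [0.2, -2.2, 5.0]
gripper_width: 11.8
gripper_force: 45.0
```

Emit:
arm_command(
  motion=[
    {"offset":[0,0,-0.012],"spin":0},
    {"offset":[0,0,-0.02],"spin":0},
    {"offset":[0,0,-0.03],"spin":0},
    {"offset":[0,0,-0.04],"spin":0},
    {"offset":[0,0,-0.02],"spin":0},
  ],
)

```text
time_s: 11.95
ee_pos: [544.2, 157.2, 267.1]
ee_rot: [179.9, 0.1, 172.2]
force: [1.0, 0.7, -3.3]
gripper_width: 11.8
gripper_force: 45.0
```

```bash
python3 - <<'E'
from h import *
s=env.state();print(s["ee_pos"],s["ee_rot"],s["gripper_width"],s["force"])
plan([606,-345,258],130,step=58)
E
```

```text
[544.18737334 157.20721777 267.06184218] [1.79909587e+02 7.58834453e-02 1.72168187e+02] 11.821417780876667 [ 0.95993937  0.69261525 -3.26231192]
0 [-0.0144, -0.0543, 0.001] 0.0818
1 [-0.0188, -0.053, 0.001] 0.0818
2 [-0.0231, -0.0513, 0.001] 0.0818
3 [-0.0272, -0.0492, 0.001] 0.0818
4 [-0.0311, -0.0468, 0.001] 0.0818
5 [-0.0348, -0.0441, 0.001] 0.0818
6 [-0.0383, -0.0411, 0.001] 0.0818
7 [-0.0415, -0.0379, 0.001] 0.0818
8 [-0.0445, -0.0344, 0.001] 0.0818
```

Emit:
arm_command(
  motion=[
    {"offset":[-0.0144,-0.0543,0],"spin":0.08},
    {"offset":[-0.0188,-0.053,0],"spin":0.08},
    {"offset":[-0.023,-0.051,0],"spin":0.08},
    {"offset":[-0.027,-0.049,0],"spin":0.08},
    {"offset":[-0.031,-0.047,0],"spin":0.08},
  ],
)

```text
time_s: 12.58
ee_pos: [578.7, -122.8, 264.6]
ee_rot: [180.0, -0.1, 149.1]
force: [1.0, -0.6, -3.2]
gripper_width: 12.0
gripper_force: 45.0
```

Emit:
arm_command(
  motion=[
    {"offset":[-0.035,-0.044,0],"spin":0.08},
    {"offset":[-0.038,-0.041,0],"spin":0.08},
    {"offset":[-0.0415,-0.038,0],"spin":0.08},
    {"offset":[-0.0445,-0.034,0],"spin":0.08},
    {"offset":[0,0,0],"spin":0},
  ],
)

```text
time_s: 13.2
ee_pos: [608.8, -347.6, 262.8]
ee_rot: [-179.9, -0.1, 130.6]
force: [-0.6, 1.3, -2.2]
gripper_width: 11.8
gripper_force: 45.0
```

```bash
python3 - <<'E'
from h import *
n="wrist"; s=env.state();print(s["ee_pos"],s["ee_rot"],s["gripper_width"],s["force"])
c=cam(n); im,D=env.grab_frame(n); cv2.imwrite("pics/w4.png",im)
for r in env.pinpoint(n,"tray")[:2]+env.pinpoint("top","tray")[:1]: print(r,at_z(c,r["location"],0))
for b in env.boxes_of(n,"tray")[:1]: print(b)
for t in("cup_1",):
  for r in env.pinpoint(n,t)[:4]: print(r,at_z(c,r["location"],0))
E
```

```text
[ 608.75139922 -347.60562209  262.84350517] [-1.79926063e+02 -1.26458437e-01  1.30646223e+02] 11.767182113127355 [-0.55638553  1.27476331 -2.15160756]
{'location': [326.4, 173.7], 'score': 0.96} [ 612.77069006 -341.30550102    0.        ]
{'location': [431.8, 194.5], 'score': 0.93} [ 759.07907574 -258.89012878    0.        ]
{'bbox': [265.6, 110.6, 384.8, 193.0], 'score': 0.62}
```

View pics/w4.png

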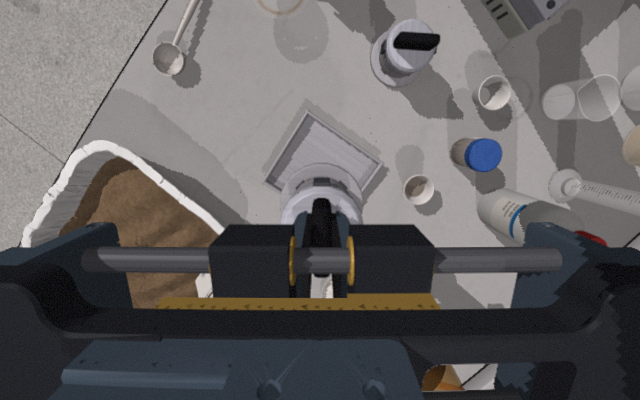

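The tray is at about (325,165), right below the carried cup. Lowering it now.

Emit:
arm_command(
  motion=[
    {"offset":[0.002,0.002,0.05],"spin":0},
    {"offset":[0,0,0.05],"spin":0},
    {"offset":[0,0,0.04],"spin":0},
    {"offset":[0,0,0.015],"spin":0},
    {"offset":[0,0,0],"spin":0},
  ],
)

```text
time_s: 14.08
ee_pos: [609.8, -340.4, 109.9]
ee_rot: [-180.0, -0.0, 131.0]
force: [0.6, 0.3, -2.1]
gripper_width: 11.8
gripper_force: 45.0
```

Emit:
arm_command(
  motion=[
    {"offset":[0,0,0],"spin":0},
    {"offset":[0,0,0],"spin":0},
  ],
)

```text
time_s: 14.32
ee_pos: [610.6, -341.7, 112.0]
ee_rot: [179.9, 0.2, 130.9]
force: [0.6, -0.1, -3.5]
gripper_width: 11.7
gripper_force: 45.0
```

Emit:
arm_command(
  motion=[
    {"offset":[-0.002,-0.002,0.008],"spin":0},
    {"offset":[0,0,0.005],"spin":0},
    {"offset":[0,0,0.003],"spin":0},
    {"offset":[0,0,0.001],"spin":0},
    {"offset":[0,0,0],"spin":0},
  ],
)

```text
time_s: 14.95
ee_pos: [609.1, -344.1, 94.0]
ee_rot: [-180.0, -0.0, 130.9]
force: [-3.3, 0.4, 6.1]
gripper_width: 11.7
gripper_force: 45.0
```

Emit:
arm_command(
  motion=[
    {"offset":[0,0,0.001],"spin":0},
    {"offset":[0,0,0.001],"spin":0},
    {"offset":[0,0,0],"spin":0},
  ],
)

```text
time_s: 15.32
ee_pos: [609.1, -344.1, 94.0]
ee_rot: [-180.0, 0.1, 130.9]
force: [-5.3, 0.6, 14.3]
gripper_width: 11.9
gripper_force: 45.0
```

The finished cup sits on the tray floor. I'll release it, rise and move to the nearer fresh cup, the one at (580,-147).

Emit:
arm_command(
  motion=[
    {"offset":[0,0,-0.002],"spin":0},
    {"offset":[0,0,0],"spin":0},
    {"offset":[0,0,0],"spin":0},
    {"offset":[0,0,-0.04],"spin":0},
    {"offset":[0,0,-0.06],"spin":0},
  ],
  jaw=0.05,
)

```text
time_s: 15.95
ee_pos: [608.5, -343.4, 191.0]
ee_rot: [-179.9, -0.3, 130.9]
force: [0.7, -0.7, 0.6]
gripper_width: 50.0
gripper_force: 0.0
```

```bash
python3 - <<'E'
from h import *
s=env.state();print(s["ee_pos"],s["ee_rot"],s["gripper_width"])
plan([575,-150,260],38)
E
```

```text
[ 608.51958848 -343.38827795  190.97380225] [-179.90309796   -0.31888416  130.9079863 ] 49.961805844105584
0 [0.0168, 0.0101, -0.0069] 0.1622
1 [0.0182, 0.0073, -0.0069] 0.1622
2 [0.0192, 0.0042, -0.0069] 0.1622
3 [0.0196, 0.0011, -0.0069] 0.1622
4 [0.0195, -0.0021, -0.0069] 0.1622
5 [0.0189, -0.0052, -0.0069] 0.1622
6 [0.0178, -0.0082, -0.0069] 0.1622
7 [0.0163, -0.011, -0.0069] 0.1622
8 [0.0143, -0.0134, -0.0069] 0.1622
9 [0.0119, -0.0156, -0.0069] 0.1622
```

Emit:
arm_command(
  motion=[
    {"offset":[0.017,0.01,-0.007],"spin":0.16},
    {"offset":[0.018,0.007,-0.007],"spin":0.16},
    {"offset":[0.019,0.004,-0.007],"spin":0.16},
    {"offset":[0.0195,0.001,-0.007],"spin":0.16},
    {"offset":[0.0195,-0.002,-0.007],"spin":0.16},
  ],
)

```text
time_s: 16.58
ee_pos: [591.7, -247.4, 227.6]
ee_rot: [-180.0, -0.0, 84.8]
force: [-0.6, -0.1, -0.6]
gripper_width: 49.8
gripper_force: 0.0
```

Emit:
arm_command(
  motion=[
    {"offset":[0.019,-0.005,-0.007],"spin":0.16},
    {"offset":[0.018,-0.008,-0.007],"spin":0.16},
    {"offset":[0.016,-0.011,-0.007],"spin":0.16},
    {"offset":[0.014,-0.013,-0.007],"spin":0.16},
    {"offset":[0.012,-0.016,-0.007],"spin":0.16},
  ],
)

```text
time_s: 17.2
ee_pos: [573.8, -151.2, 262.6]
ee_rot: [-180.0, 0.0, 38.9]
force: [0.7, -0.5, -0.3]
gripper_width: 49.9
gripper_force: 0.0
```

```bash
cat >> h.py <<'E'
def fin(xy,r=45,lo=86,hi=102,src="wrist",name=None):
    c=cam(src); im,D=env.grab_frame(src); P=cloud(c,D)
    if name: cv2.imwrite(f"pics/{name}.png",im)
    q=P[(np.hypot(P[...,0]-xy[0],P[...,1]-xy[1])<r)&(P[...,2]>lo)&(P[...,2]<hi)]
    u=np.linalg.svd(q[:,:2]-q[:,:2].mean(0),full_matrices=False)[2][0]
    (cx,cy),wh,a=cv2.minAreaRect(q[:,:2].astype(np.float32))
    print("fin",len(q),np.round([cx,cy,*wh],1),q.mean(0).round(1),"ang",round(np.degrees(np.arctan2(u[1],u[0]))%180,1)); return c,im,P
E
python3 - <<'E'
from h import *
s=env.state();print(s["ee_pos"],s["ee_rot"])
c,im,P=fin((581,-147),45,name="w5")
for r in env.pinpoint("wrist","cup_1")[:4]: print(r,at_z(c,r["location"],0))
E
```

```text
[ 573.7650697  -151.21589014  262.63599408] [-1.79979600e+02  1.04882130e-03  3.89351195e+01]
fin 368 [ 581.  -154.8   44.8   12. ] [ 581.4 -154.4   94.5] ang 36.8
{'location': [257.3, 239.3], 'score': 0.73} [ 425.09248915 -136.79383665    0.        ]
{'location': [329.2, 170.9], 'score': 0.61} [ 584.64270891 -156.94871049    0.        ]
{'location': [113.8, 45.6], 'score': 0.3} [533.02905378 191.84836732   0.        ]
```

View pics/w5.png

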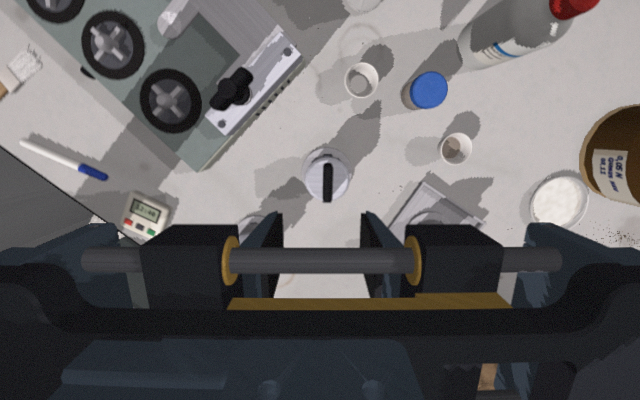

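The fresh cup is at (327,178), nearly between the jaws; in the world it's at (581,-154.5), with the fin at 37°. Descending.

Emit:
arm_command(
  motion=[
    {"offset":[0.003,0.007,0.05],"spin":0.02},
    {"offset":[0,0,0.05],"spin":0.01},
    {"offset":[0,0,0.04],"spin":0},
    {"offset":[0,0,0],"spin":0},
    {"offset":[0,0,0],"spin":0},
  ],
  jaw=0.045,
)

```text
time_s: 17.92
ee_pos: [581.7, -156.1, 124.1]
ee_rot: [179.9, -0.1, 37.6]
force: [-0.2, -0.7, -0.1]
gripper_width: 45.1
gripper_force: 0.0
```

```bash
python3 - <<'E'
from h import *
s=env.state();print(s["ee_pos"],s["ee_rot"])
fin((581,-154),45)
plan([581,-154.5,88],37)
E
```

```text
[ 581.73502789 -156.09976584  124.13590775] [ 1.79880093e+02 -8.58541897e-02  3.75674519e+01]
fin 892 [ 583.6 -153.    39.1   11.8] [ 584.4 -152.3   94.3] ang 37.7
0 [0.0001, -0.0019, 0.0368] 0.0098
```

Emit:
arm_command(
  motion=[
    {"offset":[0,-0.001,0.025],"spin":0},
    {"offset":[0,0,0.01],"spin":0},
    {"offset":[0,0,0],"spin":0},
  ],
)

```text
time_s: 18.35
ee_pos: [580.2, -154.7, 88.3]
ee_rot: [180.0, -0.0, 37.5]
force: [0.0, 0.8, -0.1]
gripper_width: 44.7
gripper_force: 0.0
```

Emit:
arm_command(
  motion=[
    {"offset":[0,0,0],"spin":0},
    {"offset":[0,0,0],"spin":0},
    {"offset":[0,0,0],"spin":0},
    {"offset":[0,0,0],"spin":0},
    {"offset":[0,0,0],"spin":0},
  ],
  jaw=0.0,
  newtons=50,
)

```text
time_s: 18.98
ee_pos: [580.2, -154.8, 88.1]
ee_rot: [180.0, -0.0, 37.5]
force: [-0.2, -1.2, 0.7]
gripper_width: 11.5
gripper_force: 50.0
```

Emit:
arm_command(
  motion=[
    {"offset":[0,0,-0.02],"spin":0},
    {"offset":[0,0,-0.05],"spin":0},
    {"offset":[0,0,-0.06],"spin":0},
    {"offset":[0,0,-0.06],"spin":0},
    {"offset":[0,0,0],"spin":0},
  ],
)

```text
time_s: 19.6
ee_pos: [582.0, -155.1, 283.0]
ee_rot: [179.5, -0.4, 37.5]
force: [0.1, 0.3, -3.8]
gripper_width: 12.0
gripper_force: 50.0
```

```bash
python3 - <<'E'
from h import *
s=env.state();print(s["ee_pos"],s["ee_rot"],s["force"])
plan([553.5,248.6,265],35.2)
E
```

```text
[ 582.02980674 -155.05174105  283.04101304] [179.52671032  -0.37522043  37.52096038] [ 0.13743526  0.29944628 -3.76200903]
0 [0.0279, -0.0422, 0.0023] 0.0051
1 [0.0277, -0.0423, 0.0023] 0.0051
2 [0.0275, -0.0425, 0.0023] 0.0051
3 [0.0273, -0.0426, 0.0023] 0.0051
4 [0.027, -0.0427, 0.0023] 0.0051
5 [0.0268, -0.0429, 0.0023] 0.0051
6 [0.0266, -0.043, 0.0023] 0.0051
7 [0.0264, -0.0432, 0.0023] 0.0051
```

Emit:
arm_command(
  motion=[
    {"offset":[0.028,-0.042,0.002],"spin":0.005},
    {"offset":[0.028,-0.042,0.002],"spin":0.005},
    {"offset":[0.0275,-0.0425,0.002],"spin":0.005},
    {"offset":[0.027,-0.0425,0.002],"spin":0.005},
    {"offset":[0.027,-0.043,0.002],"spin":0.005},
  ],
)

```text
time_s: 20.23
ee_pos: [560.9, 99.0, 265.2]
ee_rot: [-179.9, 0.2, 36.1]
force: [0.3, -0.2, -3.2]
gripper_width: 11.7
gripper_force: 50.0
```

Emit:
arm_command(
  motion=[
    {"offset":[0.027,-0.043,0.002],"spin":0.005},
    {"offset":[0.0265,-0.043,0.002],"spin":0.005},
    {"offset":[0.0265,-0.043,0.002],"spin":0.005},
    {"offset":[0,0,0],"spin":0},
    {"offset":[0,0,0],"spin":0},
  ],
)

```text
time_s: 20.85
ee_pos: [550.9, 248.4, 259.8]
ee_rot: [-180.0, 0.2, 35.3]
force: [-0.1, -0.1, -3.3]
gripper_width: 11.7
gripper_force: 50.0
```

```bash
python3 - <<'E'
from h import *
s=env.state();print(s["ee_pos"],s["ee_rot"],s["force"])
plan([553.7,249,172],35.2)
E
```

```text
[550.94332468 248.40592751 259.82008973] [-179.9796648     0.24086619   35.26034702] [-0.11235265 -0.09656932 -3.31443131]
0 [0.0013, 0.0006, 0.0439] 0.0005
1 [0.0013, 0.0006, 0.0439] 0.0005
```

Emit:
arm_command(
  motion=[
    {"offset":[0.002,0.001,0.045],"spin":0},
    {"offset":[0,0,0.035],"spin":0},
    {"offset":[0,0,0],"spin":0},
    {"offset":[0,0,0],"spin":0},
    {"offset":[0,0,0],"spin":0},
  ],
)

```text
time_s: 21.48
ee_pos: [555.2, 249.3, 183.9]
ee_rot: [180.0, -0.2, 35.2]
force: [-0.2, 0.2, -3.3]
gripper_width: 11.9
gripper_force: 50.0
```

```bash
python3 - <<'E'
from h import *
s=env.state();print(s["ee_pos"],s["ee_rot"],s["force"])
plan([553.7,249,172],35.2)
c,im,P=fin((553,249),45,148,165,name="w6")
E
```

```text
[555.20316004 249.33166616 183.90798255] [179.9563946   -0.21830569  35.19394575] [-0.198078    0.18759184 -3.30764708]
0 [-0.0014, -0.0006, 0.0119] -0.0001
fin 1696 [569.5 260.1  27.7  57.5] [570.8 260.8 161.5] ang 125.1
```

View pics/w6.png

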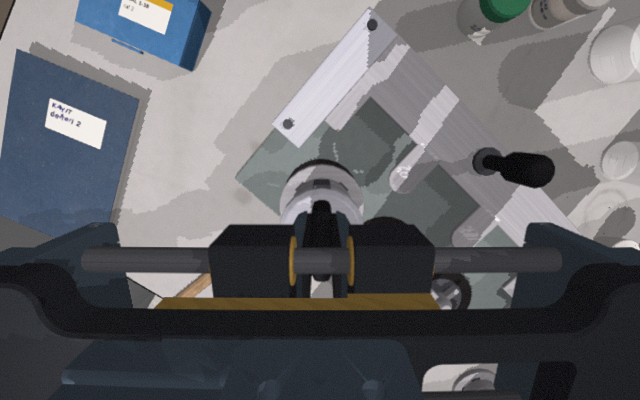

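The cup at (322,195) hangs upright over the left station, clear of the guide. Lowering it onto the pilot.

Emit:
arm_command(
  motion=[
    {"offset":[-0.0015,-0.0005,0.012],"spin":0},
    {"offset":[0,0,0.008],"spin":0},
    {"offset":[0,0,0.004],"spin":0},
    {"offset":[0,0,0],"spin":0},
  ],
)

```text
time_s: 22.02
ee_pos: [552.3, 248.7, 157.3]
ee_rot: [-180.0, 0.1, 35.2]
force: [1.1, 0.1, -2.5]
gripper_width: 11.4
gripper_force: 50.0
```

Emit:
arm_command(
  motion=[
    {"offset":[0,0,0.005],"spin":0},
    {"offset":[0,0,0.004],"spin":0},
    {"offset":[0,0,0],"spin":0},
    {"offset":[0,0,0],"spin":0},
  ],
)

```text
time_s: 22.52
ee_pos: [552.6, 248.8, 148.9]
ee_rot: [-180.0, -0.0, 35.2]
force: [-0.4, 0.1, -2.9]
gripper_width: 11.6
gripper_force: 50.0
```

Emit:
arm_command(
  motion=[
    {"offset":[0,0,0.003],"spin":0},
    {"offset":[0,0,0.003],"spin":0},
    {"offset":[0,0,0.002],"spin":0},
    {"offset":[0,0,0],"spin":0},
    {"offset":[0,0,0],"spin":0},
  ],
)

```text
time_s: 23.15
ee_pos: [552.5, 248.7, 141.1]
ee_rot: [-180.0, -0.0, 35.2]
force: [-0.9, -0.5, -0.4]
gripper_width: 11.7
gripper_force: 50.0
```

Emit:
arm_command(
  motion=[
    {"offset":[0,0,0.002],"spin":0},
    {"offset":[0,0,0.001],"spin":0},
    {"offset":[0,0,0],"spin":0},
    {"offset":[0,0,0],"spin":0},
  ],
)

```text
time_s: 23.65
ee_pos: [552.4, 248.6, 141.0]
ee_rot: [180.0, -0.1, 35.2]
force: [-5.5, -2.9, 14.3]
gripper_width: 11.9
gripper_force: 50.0
```

```bash
python3 - <<'E'
from h import *
s=env.state();print(s["ee_pos"],s["ee_rot"],s["force"],s["torque"])
E
```

```text
[552.43286008 248.64380584 140.9963297 ] [ 1.79977382e+02 -8.54095295e-02  3.52252667e+01] [-5.49740786 -2.85015651 14.27107897] [-0.57650955  1.20084435  0.03016911]
```

The cup is home: TCP z is 141.0, as predicted. Now for the second cup.

Emit:
arm_command(
  motion=[
    {"offset":[0,0,-0.003],"spin":0},
    {"offset":[0,0,0],"spin":0},
    {"offset":[0,0,0],"spin":0},
    {"offset":[0,0,-0.04],"spin":0},
    {"offset":[0,0,-0.06],"spin":0},
  ],
  jaw=0.05,
)

```text
time_s: 24.28
ee_pos: [551.6, 248.4, 239.5]
ee_rot: [-179.9, 0.3, 35.2]
force: [1.2, -0.1, 0.3]
gripper_width: 50.2
gripper_force: 0.0
```

```bash
python3 - <<'E'
from h import *
s=env.state();print(s["ee_pos"],s["ee_rot"],s["gripper_width"])
c=cam("top"); im,D=env.grab_frame("top")
for r in env.pinpoint("top","cup_1")[:4]: print(r,at_z(c,r["location"],0))
plan([430,-140,255],87)
E
```

```text
[551.57658936 248.40492775 239.49424731] [-179.92826455    0.30984343   35.22442632] 50.19164492684853
{'location': [366.7, 250.5], 'score': 0.8} [ 434.00284844 -137.43137261    0.        ]
{'location': [238.8, 215.6], 'score': 0.63} [549.2949842  258.42216374   0.        ]
0 [-0.041, 0.0308, -0.0009] -0.113
1 [-0.0442, 0.026, -0.0009] -0.113
2 [-0.0468, 0.0208, -0.0009] -0.113
3 [-0.0489, 0.0154, -0.0009] -0.113
4 [-0.0503, 0.0098, -0.0009] -0.113
5 [-0.0511, 0.0041, -0.0009] -0.113
6 [-0.0512, -0.0017, -0.0009] -0.113
7 [-0.0507, -0.0075, -0.0009] -0.113
```

Emit:
arm_command(
  motion=[
    {"offset":[-0.041,0.031,-0.003],"spin":-0.113},
    {"offset":[-0.044,0.026,-0.003],"spin":-0.113},
    {"offset":[-0.047,0.021,-0.003],"spin":-0.113},
    {"offset":[-0.049,0.015,-0.003],"spin":-0.113},
  ],
)

```text
time_s: 24.88
ee_pos: [488.9, 52.1, 252.3]
ee_rot: [-180.0, 0.0, 61.4]
force: [0.8, -0.3, -0.1]
gripper_width: 49.7
gripper_force: 0.0
```

Emit:
arm_command(
  motion=[
    {"offset":[-0.05,0.01,-0.003],"spin":-0.113},
    {"offset":[-0.051,0.004,-0.003],"spin":-0.113},
    {"offset":[-0.051,-0.002,-0.003],"spin":-0.113},
    {"offset":[-0.051,-0.0075,-0.003],"spin":-0.113},
    {"offset":[0,0,0],"spin":0},
  ],
)

```text
time_s: 25.5
ee_pos: [425.9, -143.9, 264.6]
ee_rot: [-180.0, 0.0, 86.7]
force: [-0.3, 1.0, -0.0]
gripper_width: 50.1
gripper_force: 0.0
```

```bash
python3 - <<'E'
from h import *
s=env.state();print(s["ee_pos"],s["ee_rot"])
c,im,P=fin((431,-137),45,name="w7")
for r in env.pinpoint("wrist","cup_1")[:4]: print(r,at_z(c,r["location"],0))
E
```

```text
[ 425.87667464 -143.88679901  264.58847599] [-1.79997912e+02  3.11623800e-02  8.67200595e+01]
fin 369 [ 429.7 -136.    11.9   45.6] [ 429.7 -135.1   94.5] ang 93.5
{'location': [321.7, 170.1], 'score': 0.58} [ 426.17950116 -137.60560671    0.        ]
```

View pics/w7.png

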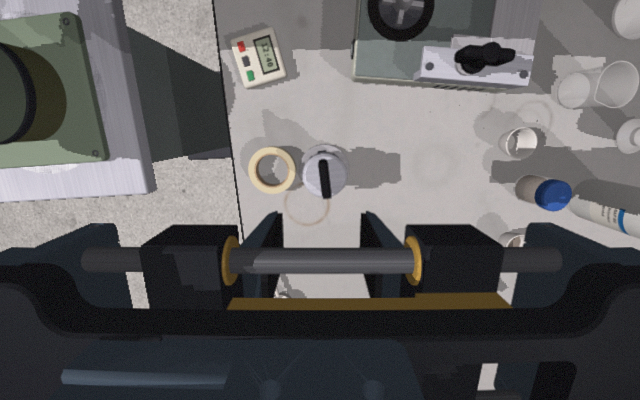

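The second cup is at (325,177), with its fin at 93.5°. Descending.

Emit:
arm_command(
  motion=[
    {"offset":[0.008,0.0035,0.05],"spin":-0.06},
    {"offset":[0,0,0.05],"spin":-0.06},
    {"offset":[0,0,0.04],"spin":0},
    {"offset":[0,0,0],"spin":0},
    {"offset":[0,0,0],"spin":0},
  ],
  jaw=0.045,
)

```text
time_s: 26.22
ee_pos: [432.0, -133.1, 126.0]
ee_rot: [179.9, 0.0, 94.0]
force: [-0.1, -0.2, 0.7]
gripper_width: 44.5
gripper_force: 0.0
```

```bash
python3 - <<'E'
from h import *
s=env.state();print(s["ee_pos"],s["ee_rot"])
fin((430,-136),45)
plan([429.7,-135.8,88],93.5)
E
```

```text
[ 432.01835721 -133.12673898  126.02275316] [1.79877343e+02 3.49092020e-02 9.39598109e+01]
fin 801 [ 429.3 -131.4   11.6   36.7] [ 429.1 -130.    94.4] ang 93.0
0 [-0.0022, -0.0027, 0.0385] 0.0077
```

Emit:
arm_command(
  motion=[
    {"offset":[-0.002,-0.0025,0.025],"spin":0.01},
    {"offset":[0,0,0.012],"spin":0},
    {"offset":[0,0,0],"spin":0},
  ],
)

```text
time_s: 26.65
ee_pos: [428.5, -135.7, 88.1]
ee_rot: [180.0, -0.0, 93.3]
force: [-0.4, -0.3, 0.2]
gripper_width: 45.1
gripper_force: 0.0
```

Emit:
arm_command(
  motion=[
    {"offset":[0,0,0],"spin":0},
    {"offset":[0,0,0],"spin":0},
    {"offset":[0,0,0],"spin":0},
    {"offset":[0,0,0],"spin":0},
    {"offset":[0,0,0],"spin":0},
  ],
  jaw=0.0,
  newtons=50,
)

```text
time_s: 27.28
ee_pos: [428.6, -135.8, 88.0]
ee_rot: [180.0, 0.0, 93.3]
force: [0.9, -0.5, 0.3]
gripper_width: 11.7
gripper_force: 50.0
```

Emit:
arm_command(
  motion=[
    {"offset":[0,0,-0.02],"spin":0},
    {"offset":[0,0,-0.05],"spin":0},
    {"offset":[0,0,-0.06],"spin":0},
    {"offset":[0,0,-0.04],"spin":0},
    {"offset":[0,0,0],"spin":0},
  ],
)

```text
time_s: 27.9
ee_pos: [429.4, -136.2, 260.1]
ee_rot: [179.7, 0.1, 93.3]
force: [-0.4, 0.4, -4.6]
gripper_width: 11.7
gripper_force: 50.0
```

```bash
python3 - <<'E'
from h import *
s=env.state();print(s["ee_pos"],s["ee_rot"],s["force"])
plan([531.8,63,255],80)
E
```

```text
[ 429.41582897 -136.16098899  260.14787547] [1.79696975e+02 1.23128197e-01 9.33219196e+01] [-0.44864264  0.41504069 -4.55554912]
0 [0.0386, 0.0228, 0.001] 0.0465
1 [0.0396, 0.0209, 0.001] 0.0465
2 [0.0405, 0.0191, 0.001] 0.0465
3 [0.0414, 0.0172, 0.001] 0.0465
4 [0.0421, 0.0152, 0.001] 0.0465
```

Emit:
arm_command(
  motion=[
    {"offset":[0.0385,0.0225,0],"spin":0.046},
    {"offset":[0.0395,0.021,0],"spin":0.046},
    {"offset":[0.0405,0.019,0],"spin":0.047},
    {"offset":[0.0415,0.017,0],"spin":0.047},
    {"offset":[0.042,0.015,0],"spin":0.047},
  ],
)

```text
time_s: 28.52
ee_pos: [529.0, 64.5, 254.7]
ee_rot: [-179.7, 0.1, 79.9]
force: [0.2, -0.4, -3.6]
gripper_width: 11.5
gripper_force: 50.0
```

Emit:
arm_command(
  motion=[
    {"offset":[0,0,0.03],"spin":0},
    {"offset":[0,0,0.03],"spin":0},
    {"offset":[0,0,0.01],"spin":0},
    {"offset":[0,0,0],"spin":0},
    {"offset":[0,0,0],"spin":0},
  ],
)

```text
time_s: 29.15
ee_pos: [530.5, 63.2, 188.6]
ee_rot: [179.9, -0.0, 80.0]
force: [0.8, -0.1, -3.1]
gripper_width: 11.9
gripper_force: 50.0
```

```bash
python3 - <<'E'
from h import *
s=env.state();print(s["ee_pos"],s["ee_rot"],s["force"])
plan([531,62.5,160],80)
E
```

```text
[530.54059284  63.21399665 188.61887541] [ 1.79911680e+02 -3.04827452e-02  7.99542431e+01] [ 0.75867061 -0.09342021 -3.14733681]
0 [-0.0006, 0.0006, 0.0286] -0.0008
```

Emit:
arm_command(
  motion=[
    {"offset":[-0.0005,0.0005,0.015],"spin":0},
    {"offset":[0,0,0.01],"spin":0},
    {"offset":[0,0,0.005],"spin":0},
    {"offset":[0,0,0],"spin":0},
  ],
)

```text
time_s: 29.65
ee_pos: [530.1, 62.7, 157.3]
ee_rot: [-179.9, 0.0, 80.0]
force: [-0.5, -0.2, -2.3]
gripper_width: 11.5
gripper_force: 50.0
```

Emit:
arm_command(
  motion=[
    {"offset":[0,0,0.005],"spin":0},
    {"offset":[0,0,0.004],"spin":0},
    {"offset":[0,0,0],"spin":0},
    {"offset":[0,0,0],"spin":0},
  ],
)

```text
time_s: 30.15
ee_pos: [530.4, 62.7, 148.9]
ee_rot: [180.0, -0.0, 80.0]
force: [-0.5, 0.3, -3.9]
gripper_width: 12.1
gripper_force: 50.0
```

Emit:
arm_command(
  motion=[
    {"offset":[0,0,0.003],"spin":0},
    {"offset":[0,0,0.003],"spin":0},
    {"offset":[0,0,0.002],"spin":0},
    {"offset":[0,0,0],"spin":0},
    {"offset":[0,0,0],"spin":0},
  ],
)

```text
time_s: 30.78
ee_pos: [530.6, 62.7, 141.0]
ee_rot: [180.0, -0.0, 80.0]
force: [0.1, -0.4, -1.5]
gripper_width: 11.6
gripper_force: 50.0
```

Emit:
arm_command(
  motion=[
    {"offset":[0,0,0.002],"spin":0},
    {"offset":[0,0,0.001],"spin":0},
    {"offset":[0,0,0],"spin":0},
    {"offset":[0,0,0],"spin":0},
  ],
)

```text
time_s: 31.28
ee_pos: [530.8, 62.7, 140.9]
ee_rot: [179.9, -0.0, 80.0]
force: [-3.2, -1.7, 15.2]
gripper_width: 11.4
gripper_force: 50.0
```

Both fresh cups are home. Now the retainer.

Emit:
arm_command(
  motion=[
    {"offset":[0,0,-0.003],"spin":0},
    {"offset":[0,0,0],"spin":0},
    {"offset":[0,0,0],"spin":0},
    {"offset":[0,0,-0.04],"spin":0},
    {"offset":[0,0,-0.06],"spin":0},
  ],
  jaw=0.05,
)

```text
time_s: 31.9
ee_pos: [529.1, 62.6, 239.8]
ee_rot: [-179.7, 0.1, 80.0]
force: [1.5, -0.8, 0.3]
gripper_width: 49.9
gripper_force: 0.0
```

```bash
python3 - <<'E'
from h import *
s=env.state();print(s["ee_pos"],s["ee_rot"],s["gripper_width"])
plan([640,144,250],173.3)
E
```

```text
[529.12121433  62.6182222  239.80476482] [-1.79683343e+02  8.03206517e-02  7.99731159e+01] 49.88182740752334
0 [0.0099, 0.0095, -0.001] -0.1629
1 [0.0083, 0.011, -0.001] -0.1629
2 [0.0064, 0.0122, -0.001] -0.1629
3 [0.0043, 0.0131, -0.001] -0.1629
4 [0.0021, 0.0136, -0.001] -0.1629
5 [-0.0001, 0.0138, -0.001] -0.1629
6 [-0.0023, 0.0136, -0.001] -0.1629
7 [-0.0045, 0.013, -0.001] -0.1629
8 [-0.0065, 0.0121, -0.001] -0.1629
9 [-0.0084, 0.0109, -0.001] -0.1629
```

Emit:
arm_command(
  motion=[
    {"offset":[0.01,0.0095,-0.01],"spin":-0.163},
    {"offset":[0.008,0.011,-0.01],"spin":-0.163},
    {"offset":[0.0065,0.012,-0.01],"spin":-0.163},
    {"offset":[0.0045,0.013,-0.01],"spin":-0.163},
    {"offset":[0.002,0.0135,-0.01],"spin":-0.163},
  ],
)

```text
time_s: 32.52
ee_pos: [585.7, 103.6, 290.6]
ee_rot: [-179.9, -0.0, 127.0]
force: [0.9, -0.1, 0.1]
gripper_width: 49.7
gripper_force: 0.0
```

Emit:
arm_command(
  motion=[
    {"offset":[0,0.014,0],"spin":-0.163},
    {"offset":[-0.0025,0.0135,0],"spin":-0.163},
    {"offset":[-0.0045,0.013,0],"spin":-0.163},
    {"offset":[-0.0065,0.012,0],"spin":-0.163},
    {"offset":[-0.0085,0.011,0],"spin":-0.163},
  ],
)

```text
time_s: 33.15
ee_pos: [641.4, 144.3, 290.1]
ee_rot: [-180.0, -0.1, 173.7]
force: [0.2, -0.3, 0.0]
gripper_width: 49.9
gripper_force: 0.0
```

```bash
python3 - <<'E'
from h import *
s=env.state();print(s["ee_pos"],s["ee_rot"])
c,im,P=fin((682,139),30,135,155,name="w8")
plan([682.3,139.4,190],173.3)
E
```

```text
[641.44952297 144.33690248 290.11332302] [-1.79987230e+02 -6.83111848e-02  1.73672990e+02]
fin 364 [679.  140.2  25.   24. ] [677.6 140.1 142.9] ang 61.9
0 [-0.02, -0.0008, 0.0498] 0.0052
1 [-0.02, -0.0007, 0.0498] 0.0052
```

View pics/w8.png

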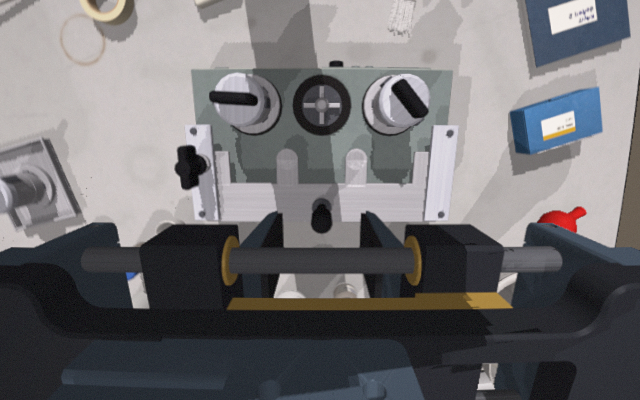

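Both cups look seated, at (238,100) and (403,100). The retainer is flush with the rear ends of the guides and its knob is at (321,215). I'll grip the knob and push forward.

Emit:
arm_command(
  motion=[
    {"offset":[-0.019,-0.0005,0.045],"spin":0.005},
    {"offset":[-0.019,-0.0005,0.045],"spin":0.005},
    {"offset":[0,0,0.04],"spin":0},
    {"offset":[0,0,0.032],"spin":0},
    {"offset":[0,0,0],"spin":0},
  ],
)

```text
time_s: 33.83
ee_pos: [676.6, 138.1, 125.4]
ee_rot: [-179.9, -0.4, 172.7]
force: [-0.8, 0.1, -0.1]
gripper_width: 49.9
gripper_force: 0.0
```

Emit:
arm_command(
  motion=[
    {"offset":[0,0,0],"spin":0},
    {"offset":[0,0,0],"spin":0},
    {"offset":[0,0,0],"spin":0},
    {"offset":[0,0,0],"spin":0},
    {"offset":[0,0,0],"spin":0},
  ],
  jaw=0.0,
  newtons=35,
)

```text
time_s: 34.45
ee_pos: [679.7, 139.6, 130.7]
ee_rot: [179.9, 0.2, 172.8]
force: [0.5, 3.4, 6.7]
gripper_width: 25.3
gripper_force: 35.0
```

Emit:
arm_command(
  motion=[
    {"offset":[0.016,0,0],"spin":0},
    {"offset":[0.016,0,0],"spin":0},
    {"offset":[0.016,0,0],"spin":0},
    {"offset":[0.012,0,0],"spin":0},
    {"offset":[0,0,0],"spin":0},
  ],
)

```text
time_s: 35.08
ee_pos: [619.0, 146.7, 130.7]
ee_rot: [179.9, 0.1, 172.8]
force: [-2.2, 2.0, 7.0]
gripper_width: 25.4
gripper_force: 35.0
```

Emit:
arm_command(
  motion=[
    {"offset":[0.004,0,0],"spin":0},
    {"offset":[0.004,0,0],"spin":0},
    {"offset":[0,0,0],"spin":0},
    {"offset":[0,0,0],"spin":0},
  ],
)

```text
time_s: 35.58
ee_pos: [612.6, 147.5, 130.7]
ee_rot: [179.9, 0.2, 172.8]
force: [1.2, 1.6, 7.2]
gripper_width: 25.5
gripper_force: 35.0
```

Emit:
arm_command(
  motion=[
    {"offset":[0.003,0,0],"spin":0},
    {"offset":[0.003,0,0],"spin":0},
    {"offset":[0.003,0,0],"spin":0},
    {"offset":[0,0,0],"spin":0},
    {"offset":[0,0,0],"spin":0},
  ],
)

```text
time_s: 36.2
ee_pos: [610.0, 147.8, 130.8]
ee_rot: [179.9, 1.0, 172.8]
force: [15.3, -0.7, -1.5]
gripper_width: 25.4
gripper_force: 35.0
```

Emit:
arm_command(
  motion=[
    {"offset":[0.003,0,0],"spin":0},
    {"offset":[0,0,0],"spin":0},
    {"offset":[0,0,0],"spin":0},
  ],
)

```text
time_s: 36.58
ee_pos: [609.6, 147.9, 130.8]
ee_rot: [179.8, 1.3, 172.8]
force: [22.3, -1.5, -4.6]
gripper_width: 25.2
gripper_force: 35.0
```

Total travel was 70 mm, so the retainer is fully forward. Now the clamp.

Emit:
arm_command(
  motion=[
    {"offset":[-0.003,0,0],"spin":0},
    {"offset":[0,0,0],"spin":0},
    {"offset":[0,0,0],"spin":0},
    {"offset":[0,0,-0.03],"spin":0},
    {"offset":[0,0,-0.04],"spin":0},
  ],
  jaw=0.055,
)

```text
time_s: 37.2
ee_pos: [601.1, 148.1, 198.3]
ee_rot: [-179.9, -0.2, 172.8]
force: [0.6, 0.6, 0.1]
gripper_width: 55.0
gripper_force: 0.0
```

```bash
python3 - <<'E'
from h import *
s=env.state();print(s["ee_pos"],s["ee_rot"],s["gripper_width"])
plan([598.5,-12.2,192],174)
E
```

```text
[601.06718718 148.0563736  198.32451559] [-179.91386381   -0.21738452  172.80987414] 54.96382459763848
0 [-0.0058, -0.0531, 0.0021] -0.0069
1 [-0.0055, -0.0531, 0.0021] -0.0069
2 [-0.0051, -0.0532, 0.0021] -0.0069
```

Emit:
arm_command(
  motion=[
    {"offset":[-0.006,-0.053,0],"spin":-0.007},
    {"offset":[-0.0055,-0.053,0],"spin":-0.007},
    {"offset":[-0.005,-0.053,0],"spin":-0.007},
    {"offset":[0,0,0],"spin":0},
    {"offset":[0,0,0],"spin":0},
  ],
)

```text
time_s: 37.83
ee_pos: [599.5, -11.2, 198.7]
ee_rot: [180.0, -0.0, 174.0]
force: [0.4, 1.0, -0.1]
gripper_width: 54.5
gripper_force: 0.0
```

```bash
python3 - <<'E'
from h import *
s=env.state();print(s["ee_pos"],s["ee_rot"],s["gripper_width"])
fin((598,-12),45,122,140); fin((608,148),40,136,155)
plan([598.5,-12.2,120],174)
E
```

```text
[599.5467361  -11.24423922 198.73598117] [ 1.79965524e+02 -4.09203452e-02  1.73970221e+02] 54.54804905606227
fin 967 [597.7 -11.7  50.3  19.4] [596.2 -11.6 131. ] ang 172.7
fin 753 [609.2 146.   23.7  23.6] [608.1 144.2 142.6] ang 149.4
0 [0.0005, -0.001, 0.0394] 0.0006
1 [0.0005, -0.001, 0.0394] 0.0006
```

Emit:
arm_command(
  motion=[
    {"offset":[0.001,-0.001,0.04],"spin":0.01},
    {"offset":[0,0,0.03],"spin":0},
    {"offset":[0,0,0.008],"spin":0},
    {"offset":[0,0,0],"spin":0},
  ],
)

```text
time_s: 38.42
ee_pos: [599.1, -11.7, 121.0]
ee_rot: [180.0, -0.0, 173.5]
force: [-0.0, 0.6, 0.0]
gripper_width: 55.2
gripper_force: 0.0
```

Emit:
arm_command(
  motion=[
    {"offset":[0,0,0],"spin":0},
    {"offset":[0,0,0],"spin":0},
    {"offset":[0,0,0],"spin":0},
    {"offset":[0,0,0],"spin":0},
    {"offset":[0,0,0],"spin":0},
  ],
  jaw=0.0,
  newtons=45,
)

```text
time_s: 39.05
ee_pos: [599.0, -12.0, 121.0]
ee_rot: [179.9, 0.0, 173.4]
force: [0.1, 1.7, 0.9]
gripper_width: 13.0
gripper_force: 45.0
```

Emit:
arm_command(
  motion=[
    {"offset":[0,0,0],"spin":0},
    {"offset":[0,0,0],"spin":0.15},
    {"offset":[0,0,0],"spin":0.15},
    {"offset":[0,0,0],"spin":0.15},
    {"offset":[0,0,0],"spin":0.15},
  ],
)

```text
time_s: 39.67
ee_pos: [599.0, -12.1, 121.0]
ee_rot: [180.0, -0.0, 138.8]
force: [0.1, 2.6, 0.9]
gripper_width: 13.1
gripper_force: 45.0
```

Emit:
arm_command(
  motion=[
    {"offset":[0,0,0],"spin":0.15},
    {"offset":[0,0,0],"spin":0.15},
    {"offset":[0,0,0],"spin":0.15},
    {"offset":[0,0,0],"spin":0.15},
    {"offset":[0,0,0],"spin":0.15},
  ],
)

```text
time_s: 40.3
ee_pos: [598.9, -12.1, 121.0]
ee_rot: [180.0, -0.0, 95.8]
force: [-0.2, 2.6, 1.8]
gripper_width: 13.1
gripper_force: 45.0
```

Emit:
arm_command(
  motion=[
    {"offset":[0,0,0],"spin":0.15},
    {"offset":[0,0,0],"spin":0.1},
    {"offset":[0,0,0],"spin":0.05},
    {"offset":[0,0,0],"spin":0},
  ],
)

```text
time_s: 40.8
ee_pos: [598.9, -12.2, 121.1]
ee_rot: [180.0, 0.0, 79.2]
force: [0.8, 2.7, 3.1]
gripper_width: 13.4
gripper_force: 46.3
```

```bash
python3 - <<'E'
from h import *
s=env.state();print(s["ee_pos"],s["ee_rot"],s["force"],s["torque"],s["gripper_width"])
E
```

```text
[598.87782868 -12.15710095 121.06325172] [1.79985743e+02 2.69534988e-02 7.91673126e+01] [0.7738284  2.68485352 3.14512444] [0.49955111 0.08155659 1.6084221 ] 13.395769786034936
```

Emit:
arm_command(
  motion=[
    {"offset":[0,0,0],"spin":0},
    {"offset":[0,0,0],"spin":0},
    {"offset":[0,0,0],"spin":0},
    {"offset":[0,0,-0.05],"spin":0},
    {"offset":[0,0,-0.06],"spin":0},
  ],
  jaw=0.055,
)

```text
time_s: 41.42
ee_pos: [598.1, -12.7, 230.7]
ee_rot: [-179.8, 0.0, 78.8]
force: [1.4, -0.6, -0.5]
gripper_width: 54.8
gripper_force: 0.0
```

Emit:
arm_command(
  motion=[
    {"offset":[-0.03,-0.04,-0.04],"spin":0},
    {"offset":[0,-0.04,-0.04],"spin":0},
    {"offset":[0,0,0],"spin":0},
  ],
)

```text
time_s: 41.8
ee_pos: [515.1, -26.1, 314.0]
ee_rot: [179.6, -0.1, 78.8]
force: [0.6, 0.5, -0.3]
gripper_width: 54.8
gripper_force: 0.0
```

```bash
python3 - <<'E'
from h import *
s=env.state();print(s["ee_pos"],s["ee_rot"])
fin((598,-12),45,122,140,name="w9"); fin((608,148),40,136,155); fin((530.6,62.5),40,136,160); fin((552.5,248.7),40,136,160)
fin((609,-344),45,85,110,"top")
E
```

```text
[515.08527402 -26.11306978 313.96567589] [ 1.79567810e+02 -6.61958366e-02  7.88392165e+01]
fin 475 [597.5 -12.2  50.6  18.2] [596.9 -11.6 130.6] ang 82.5
fin 504 [609.4 147.2  24.5  24.5] [608.5 146.  143. ] ang 133.3
fin 456 [530.   62.4  45.9  11.2] [530.2  62.8 147.7] ang 79.7h.py:41: RuntimeWarning: Mean of empty slice.
  u=np.linalg.svd(q[:,:2]-q[:,:2].mean(0),full_matrices=False)[2][0]
  ret = um.true_divide(
Traceback (most recent call last):
  File "h.py", line 41, in fin
    u=np.linalg.svd(q[:,:2]-q[:,:2].mean(0),full_matrices=False)[2][0]
      ~~~~~~~~~~~~~~~~~~~~~~~~~~~~~~~~~~~~~~~~~~~~~~~~~~~~~~~~~~~~~^^^
IndexError: index 0 is out of bounds for axis 0 with size 0
```

View pics/w9.png

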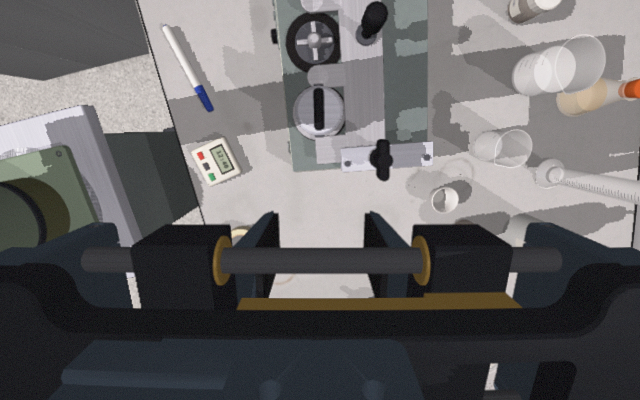

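The wing is tight, crosswise at (382,158), and the retainer is still forward with the right cup under its fingers at (318,110). The tray cup was still upright in the earlier view. I'm handing the job in.

```bash
python3 -c "
from workcell import env
print(env.job_done())"
```

```text
the job is handed in; nothing more can be done
None
```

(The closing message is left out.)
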